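Knock the slicer's lock pin home with the meat mallet

ROBOT

A 6-joint arm with a two-finger parallel gripper is mounted at the origin on the work surface. World frame = base frame: x ahead of the robot, y to its left, z up, the work surface at z = 0. Lengths are in m, angles in rad, forces in N, time in s.
With the tool pointing down it reaches from about 0.3 to 0.85 m from the base axis. Payload 5.4 kg.
Tool frame: the origin (TCP) lies at the very end of the fingers, on their centre line; the grasp point (between the pads) lies 19 mm behind it; z points along the fingers, y is the direction in which the jaws open and shut (so a half turn about z gives the same grasp; the last joint's range is limited). The gripper opens to 85 mm and grips with 20 to 120 N. Pads are 22 mm wide; open, the fingers measure 114 mm over their backs; the gripper's body (76 mm by 85 mm) begins 54 mm behind the grasp point. The pads swing forward as they close: fully open they stand 13 mm farther back than shut.
Start: joints at [1.131, 0.158, 1.597, -0, 1.386, -0.21], TCP at [0.131, 0.56, 0.231] pointing down, gripper open.
Joint ranges: [-2.91, 2.91], [-0.94, 2.29], [0.18, 2.7], [-1.29, 4.43], [0.17, 2.64], [-3, 3]. Speed limits (rad/s): [2.57, 2.57, 3.14, 3.14, 3.14, 3.14].

INTERFACE

Orientations are given as a unit quaternion [x, y, z, w].
In Python, from workcell import robot, eyes, finish_job, spotter gives the robot as it stands.
- The arm moves only by the shell command python3 -m inch 'ROWS' [FORCE]. ROWS is JSON, a list of rows, each a list of 5 numbers: the closure, from 0 (fully open) to 1 (shut), then the shift along the tool's x, y, z normalised to -1 to 1, where 1 is 0.04 m, then the turn about the tool's z normalised to -1 to 1, where 1 is 8 degrees. In form: [[gripper, x, y, z, twist], ...]. A call has 1 to 10 rows; each row shifts and turns the commanded pose from where the row before left it, along the tool's axes as they then stand; what a row does not reach is not made up. A row lasts 1/10 s, in which the tool goes at most 50 mm and 8.59 degrees, less where a joint would pass 70% of its speed; a pose out of reach is approached as far as the arm can. A call with a number of a shift or a turn outside -1 to 1 is refused whole. A call with a gripper value outside its range is refused whole. The fingers move at their own pace and stop on an object; FORCE is the grip in N (left out, the last holds). Time passes only in rows, so rows that do not move let the fingers close. It gives the time, the measured TCP pose, the force and the opening at its end, in the units of the state.
- robot.get_state(): the state, without advancing time (a new reading comes with each control period).
- eyes.capture(name): name is "side" or "top"; returns a dict with "image" (420x560x3 uint8, red, green, blue), "fx", "fy", "cx", "cy" (pixels), "pose" (4x4, takes a point from camera to world coordinates). Camera axes: x right, y up, looking along -z (the intrinsics and any distortion apply to the point x, -y, -z); pixel columns grow to the right and rows downward; lengths in m; the calibration is good to about 2 mm. A picture is of the moment at which its call begins. There is no depth.
- finish_job(): hands the job in, once; it reports no verdict.
Trained networks look in the newest picture that a camera, given by its name, has taken for a name from the list of things; names that differ only in an ending like _2 or _b are one class to them, and where a whole thing is asked for, a point or a joint stands for the part that bears it (a point fixed in the world has none). Each returns a list of dicts, best first, with "conf" (0 to 1); they miss things now and then, are a little off and sometimes report something else, mostly with a low value. They report only what shows in the picture. A call takes as long as a camera call. They do not tell look-alikes from the thing itself.
- spotter.look_for(label, camera): "xyz" ([x, y, z] in m, in world coordinates, good to about 4 mm: the middle of the surface that is visible of it).
- spotter.outline_of(label, camera): "region" (420x560 bool, what is visible of it).
- spotter.mark_of(label, camera): "xyz" ([x, y, z] in m, in world coordinates, good to about 4 mm: a listed point, or the origin of a listed thing).
The state is a dict: "clock": time; "joints": joint angles; "qd": joint speeds; "tau": joint torques, N m; "position": TCP position; "eef_rot": TCP orientation; "wrist_force": force on the tool from outside, world axes, zero at the start; "wrist_torque": the same for the moment, N m; "gripper_width": opening from 0.0 (shut) to 1.0 (fully open).
Only numpy, scipy, OpenCV 4.12 (cv2) and the standard library are available. Lean on these libraries where they do the work, as an engineer would, in place of code of your own. Each camera call takes 0.05 s, during which the arm holds its last target. There are 200 camera calls.

TASK

The slicing machine has been taken off its two bench feet, and on one foot the spring lock pin still stands proud. Take the meat mallet from the white cutting board, hold it by its upright handle and strike that pin straight down until it is fully home, its head seated on the foot like the pin of the other foot. Then stand the mallet upright back on the board and let go.

Things in the scene. Friction and masses are not known exactly. Their poses are not given: they have to be found in the camera images.
- mallet: Steel meat mallet (pounder), loose, about 0.45 kg: a flat disc 70 mm across, 18 mm thick, with an upright round handle in its middle, 26 mm across, 92 mm long (110 mm tall in all). Stands upright on the board. Origin: centre of the disc's flat underside, the striking face; z up along the handle. Grip the handle's upper half firmly (40 N or more).
- board: White plastic cutting board, fixed, 260 mm (its x) by 240 mm (its y), 16 mm thick, flat on the steel worktop (z = 0). Origin: centre of its underside, its top 16 mm higher; z up. The mallet stands on it, and so does a thin steel pastry ring (60 mm across, 35 mm high) near its -x edge.
- pin_head (a point): Centre of the flat top of the proud pin's round head (28 mm across, 8 mm thick). Its upright foot has a flange 84 mm across, a boss 48 mm across with its top at 60 mm, and a stub tube 26 mm thick at 32 mm height reaching 95 mm out to one side. Head top is at 68 mm when home, 86 to 92 mm at the start. An identical foot, not listed, has its pin home.
- lock_pin (a joint): How far the proud pin is driven down, in m: 0 to 0.006 at the start, 0.024 fully home (hard stop). The pin grips its bore by its spring: it moves only under about 12 to 16 N, more than the mallet's weight, and stays where it is driven. One firm stroke or several will do.
Mind the look-alikes: they are no part of the job. Leave any turquoise or yellow look-alike of the part that bears pin_head alone.

How it is judged:
On the way:
1. the pin is down to within 3 mm of fully home, with the mallet, held in the fingers, on its head (value of joint lock_pin above 0.021 m and distance between mallet and pin_head below 0.03 m and contact force between the fingers and mallet above 2 N), for 0.03 s.
At the end, for the whole second after the job is handed in: The lock pin is within 3 mm of fully home, and the mallet stands upright (within 6 degrees), released and at rest, flat on the cutting board with its middle inside the board's edges (value of joint lock_pin above 0.021 m and z of mallet in the frame of board between 0.012 and 0.02 m and x of mallet in the frame of board between -0.13 and 0.13 m and y of mallet in the frame of board between -0.12 and 0.12 m and angle between mallet's own z axis and vertical below 0.1 rad and linear speed of mallet below 0.02 m/s and contact force between the fingers and mallet below 0.1 N); the robot touches nothing.
It fails at once if the pin is driven down by something other than the mallet (it moves down while the mallet's striking face is more than 60 mm from its head) (velocity of joint lock_pin above 0.02 m/s and distance between mallet and pin_head above 0.06 m).
It also fails if it takes over 42 s, if anything falls off the work surface, if the arm or the gripper's body presses on something with over 40 N, if the wrist force passes 120 N, or if a joint passes its speed limit or range.

## Working session

There is one attempt and no reset: what is moved stays moved. The work goes in short steps, Python scripts to look and compute and a shell command to move; the robot and the scene stay as the last step left them, time stands still between calls to the robot, and variables do not carry over. Pictures are saved under pics/ and viewed, about 8 in all and at most 12, crops included, and the job is handed in when it is done.

```bash
mkdir -p pics; python3 - <<'E'
from workcell import robot, eyes, spotter
import cv2
for c in("side","top"):
    d=eyes.capture(c); cv2.imwrite(f"pics/{c}1.png",cv2.cvtColor(d["image"],cv2.COLOR_RGB2BGR))
    for l in("mallet","board","pin_head"):
        for r in spotter.mark_of(l,c)[:4]: 
            p=d["pose"]; print(c,l,r["xyz"],round(r["conf"],2))
    print(d["pose"],d["fx"],d["cx"],d["cy"],[k for k in d])
s=robot.get_state(); print(s)
E
```

```text
side mallet [0.526, 0.1849, 0.0144] 0.91
side board [0.5429, 0.2334, 0.0017] 0.68
side pin_head [0.4384, -0.413, 0.0893] 0.65
side pin_head [0.7182, -0.1716, 0.0896] 0.55
side pin_head [0.3139, -0.2314, 0.0916] 0.48
side pin_head [0.5205, -0.2571, 0.0892] 0.47
[[ 0.77044055  0.44071357 -0.46064402  0.00432813]
 [-0.6375076   0.53524307 -0.55416506 -0.69044401]
 [ 0.00232845  0.7206153   0.69333122  0.89272525]
 [ 0.          0.          0.          1.        ]] 467.0507419371719 275.96032438807373 198.99441837796024 ['image', 'fx', 'fy', 'cx', 'cy', 'pose']
top mallet [0.5276, 0.1851, 0.0183] 0.76
top board [0.5441, 0.2342, 0.0057] 0.62
top pin_head [0.5216, -0.2571, 0.0871] 0.66
top pin_head [0.4404, -0.412, 0.0929] 0.61
top pin_head [0.315, -0.2301, 0.0904] 0.59
top pin_head [0.7258, -0.1704, 0.091] 0.46
[[-2.82945521e-02  9.97762856e-01 -6.05698104e-02  4.29871985e-01]
 [-9.99598423e-01 -2.83366650e-02  1.63741906e-04 -4.60213890e-02]
 [-1.55297084e-03  6.05501200e-02  9.98163950e-01  1.37105200e+00]
 [ 0.00000000e+00  0.00000000e+00  0.00000000e+00  1.00000000e+00]] 499.98629785259214 284.73646311877826 199.42162581730625 ['image', 'fx', 'fy', 'cx', 'cy', 'pose']
{'clock': 0.4, 'joints': array([ 1.13090497e+00,  1.58477379e-01,  1.59714624e+00,  2.00163855e-05,
        1.38624321e+00, -2.10128263e-01]), 'qd': array([ 0.00041671, -0.00156338, -0.00259954,  0.00041886, -0.00145617,
       -0.00035724]), 'tau': array([-2.14995298e-04, -3.95494831e+01, -3.31196201e+01, -2.88940055e-04,
        3.06744347e-03, -6.06134321e-06]), 'position': array([0.13094258, 0.55979225, 0.23118231]), 'eef_rot': array([ 1.14630841e-01,  9.93408150e-01, -1.26770316e-04, -5.30978391e-05]), 'wrist_force': array([ 0.82583838, -0.08189952, -0.24633241]), 'wrist_torque': array([ 0.04447436, -0.0087346 , -0.00929584]), 'gripper_width': 0.9970274626110187}
```

View pics/top1.png

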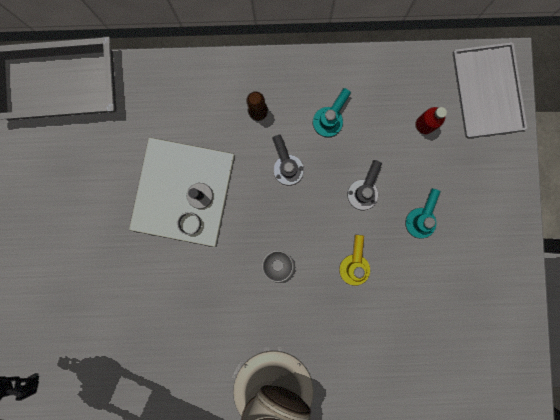

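View pics/side1.png

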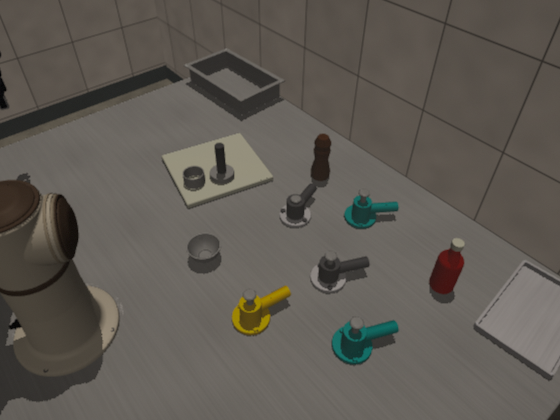

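The pictures show two grey feet. The one at top px (363,194), side px (328,268), has its pin standing proud, at about (0.521, -0.257). The grey foot at top px (288,170) has its pin home. The mallet's handle is at top px (200,195), at about (0.527, 0.185), with the pastry ring on its -x side. The jaws open along about y, so they clear the ring.

```bash
python3 -m inch '[[0,-0.84,-0.49,0,0],[0,-0.84,-0.49,0,0],[0,-0.84,-0.49,0,0],[0,-0.84,-0.49,0,0],[0,-0.84,-0.49,0,0],[0,-0.84,-0.49,0,0],[0,-0.84,-0.49,0,0],[0,-0.84,-0.49,0,0],[0,-0.84,-0.49,0,0],[0,-0.84,-0.49,0,0]]' 60
python3 -m inch '[[0,-0.84,-0.49,0,0],[0,-0.84,-0.49,0,0],[0,-0.84,-0.49,0,0],[0,-0.84,-0.49,0,0],[0,0,0,0,0],[0,0,0,0,0]]'
cat > h.py <<'E'
from workcell import robot, eyes, spotter
import numpy as np
from scipy.spatial.transform import Rotation as R
def go(t):
    s=robot.get_state(); return R.from_quat(s["eef_rot"]).inv().apply(np.array(t)-s["position"])/.04
E
python3 - <<'E'
from h import *
import cv2
for c in("side","top"):
    d=eyes.capture(c)
    print(c,[(r["xyz"],r["conf"]) for r in spotter.mark_of("mallet",c)[:2]])
    if c=="side": cv2.imwrite("pics/s2.png",cv2.cvtColor(d["image"],cv2.COLOR_RGB2BGR)[80:280,100:360].repeat(3,0).repeat(3,1)[:600,:780])
print(robot.get_state()["position"],go([.527,.185,.083]))
E
```

```text
clock: 1.4
position: [0.4145, 0.2912, 0.2315]
eef_rot: [0.115, 0.993, 0.0, 0.0]
wrist_force: [0.8, 0.8, -0.4]
gripper_width: 0.999
clock: 2.0
position: [0.5266, 0.1852, 0.2311]
eef_rot: [0.115, 0.993, 0.0, -0.0]
wrist_force: [0.3, 0.0, -0.6]
gripper_width: 1.003
side [([0.5246, 0.1854, 0.0151], 0.85)]
top [([0.5285, 0.1846, 0.0179], 0.74), ([0.5217, -0.2614, 0.0843], 0.22)]
[0.52569197 0.18654486 0.23134534] [-0.04152626 -0.03070569  3.70861915]
```

View pics/s2.png

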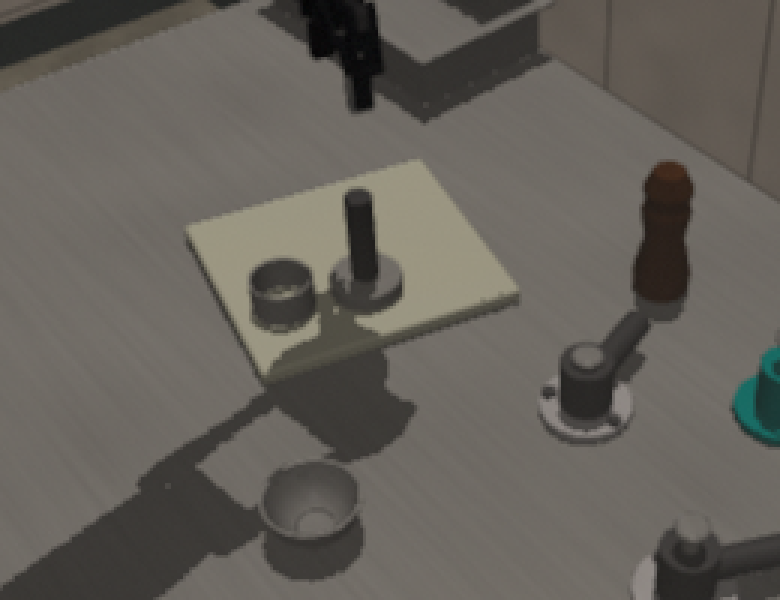

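The gripper (crop px (360,100)) is above the mallet handle (360,195). The near foot's pin at (587,358) is home, and the pin at (692,530) stands proud, as assumed. Next I go down and grip.

```bash
python3 -m inch '[[0,0,0,0.7,0],[0,0,0,0.7,0],[0,0,0,0.7,0],[0,0,0,0.7,0],[0,0,0,0.5,0],[0,0,0,0.4,0],[0,0,0,0,0],[0,0,0,0,0]]' 70
python3 -m inch '[[1,0,0,0,0],[1,0,0,0,0],[1,0,0,0,0],[1,0,0,0,0],[1,0,0,0,0],[1,0,0,0,0],[1,0,0,0,0],[1,0,0,0,0]]' 70
```

```text
clock: 3.0
position: [0.5263, 0.1862, 0.0838]
eef_rot: [0.114, 0.993, 0.0, 0.0]
wrist_force: [-0.0, 0.6, 0.5]
gripper_width: 1.0
clock: 3.8
position: [0.5268, 0.1852, 0.0838]
eef_rot: [0.115, 0.993, -0.0, 0.0]
wrist_force: [-0.8, -4.3, 4.6]
gripper_width: 0.29
```

```bash
python3 -m inch '[[1,0,0,-0.3,0],[1,0,0,-0.6,0],[1,0,0,-0.7,0],[1,0,0,-0.7,0],[1,0,0,-0.7,0],[1,0,0,-0.6,0],[1,0,0,-0.2,0],[1,0,0,0,0],[1,0,0,0,0]]'
python3 - <<'E'
from h import *
d=eyes.capture("side"); print([(r["xyz"],r["conf"]) for r in spotter.mark_of("mallet","side")[:2]])
d=eyes.capture("top"); print([(r["xyz"],r["conf"]) for r in spotter.mark_of("mallet","top")[:2]])
p=robot.get_state()["position"]; print(p,go([.521,-.257,p[2]]))
E
```

```text
clock: 4.7
position: [0.5254, 0.1856, 0.2333]
eef_rot: [0.115, 0.993, -0.0, -0.002]
wrist_force: [-0.5, -0.1, -6.7]
gripper_width: 0.285
[([0.5234, 0.1849, 0.165], 0.88)]
[([0.5251, 0.1855, 0.167], 0.77)]
[0.52567693 0.1854441  0.23360508] [-2.4058466e+00 -1.0796923e+01  3.4837360e-03]
```

Mallet held; its underside is about 0.068 below the TCP. Carry it to above the pin.

```bash
python3 -m inch '[[1,-0.1,-0.4,0,0],[1,-0.17,-0.8,0,0],[1,-0.19,-0.85,0,0],[1,-0.19,-0.85,0,0],[1,-0.19,-0.85,0,0],[1,-0.19,-0.85,0,0],[1,-0.19,-0.85,0,0],[1,-0.19,-0.85,0,0],[1,-0.19,-0.85,0,0],[1,-0.19,-0.85,0,0]]'
python3 -m inch '[[1,-0.19,-0.85,0,0],[1,-0.19,-0.85,0,0],[1,-0.19,-0.75,0,0],[1,-0.16,-0.45,0,0],[1,-0.08,-0.2,0,0],[1,0,0,0,0],[1,0,0,0,0]]'
python3 - <<'E'
from h import *
import cv2
d=eyes.capture("side"); print([(r["xyz"],r["conf"]) for r in spotter.mark_of("mallet","side")[:2]],[(r["xyz"],r["conf"]) for r in spotter.mark_of("pin_head","side")[:4]])
cv2.imwrite("pics/s3.png",cv2.cvtColor(d["image"],cv2.COLOR_RGB2BGR)[120:310,230:430].repeat(3,0).repeat(3,1))
d=eyes.capture("top"); print([(r["xyz"],r["conf"]) for r in spotter.mark_of("mallet","top")[:2]])
p=robot.get_state()["position"]; print(p,go([.521,-.257,p[2]]))
E
```

```text
clock: 5.9
position: [0.5228, -0.1436, 0.2346]
eef_rot: [0.115, 0.993, 0.0, -0.0]
wrist_force: [1.3, -0.2, -6.0]
gripper_width: 0.29
clock: 6.6
position: [0.5268, -0.2692, 0.235]
eef_rot: [0.114, 0.993, 0.001, -0.0]
wrist_force: [-0.1, -0.1, -4.8]
gripper_width: 0.284
[] [([0.5274, -0.2711, 0.1667], 0.67), ([0.5211, -0.256, 0.0865], 0.58), ([0.3173, -0.2309, 0.0892], 0.46), ([0.4412, -0.4179, 0.0896], 0.44)]
[([0.5294, -0.2704, 0.1709], 0.55)]
[ 0.52681827 -0.26956705  0.23541048] [2.12877750e-01 2.73033827e-01 2.75249949e-05]
```

View pics/s3.png

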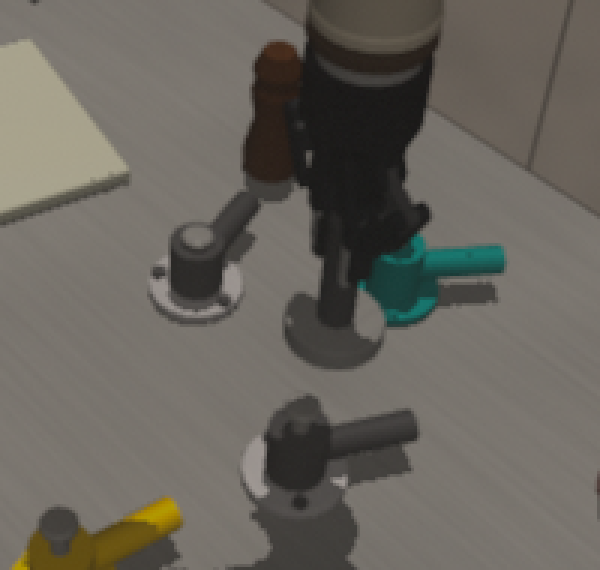

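The mallet hangs above the proud pin: disc at crop px (333,325), foot below at (297,440). I correct sideways and go down to just above the head.

```bash
python3 -m inch '[[1,0.21,0.27,0,0],[1,0,0,0.4,0],[1,0,0,0.6,0],[1,0,0,0.5,0],[1,0,0,0.2,0],[1,0,0,0,0],[1,0,0,0,0]]' 100
python3 -m inch '[[1,0,0,0.2,0],[1,0,0,0.2,0],[1,0,0,0.15,0],[1,0,0,0.1,0],[1,0,0,0,0]]'
```

```text
clock: 7.55
position: [0.5215, -0.2583, 0.1684]
eef_rot: [0.115, 0.993, -0.0, 0.001]
wrist_force: [-0.4, -0.9, -5.2]
gripper_width: 0.278
clock: 8.05
position: [0.522, -0.2588, 0.1427]
eef_rot: [0.115, 0.993, -0.001, 0.001]
wrist_force: [-0.1, 0.2, 3.2]
gripper_width: 0.283
```

```bash
python3 -m inch '[[1,0,0,0.06,0],[1,0,0,0.06,0],[1,0,0,0,0]]'; python3 -m inch '[[1,0,0,0.05,0],[1,0,0,0,0]]';
```

```text
clock: 8.35
position: [0.522, -0.2588, 0.138]
eef_rot: [0.115, 0.993, -0.001, 0.001]
wrist_force: [-0.5, -0.2, 4.4]
gripper_width: 0.279
clock: 8.55
position: [0.522, -0.2588, 0.136]
eef_rot: [0.115, 0.993, -0.001, 0.001]
wrist_force: [0.2, -0.7, 4.9]
gripper_width: 0.28
```

```bash
python3 -m inch '[[1,0,0,0.05,0],[1,0,0,0,0]]'; python3 -m inch '[[1,0,0,0.04,0],[1,0,0,0,0]]'
```

```text
clock: 8.75
position: [0.5223, -0.259, 0.1351]
eef_rot: [0.115, 0.993, -0.001, 0.002]
wrist_force: [-0.7, 1.2, 10.1]
gripper_width: 0.278
clock: 8.95
position: [0.5226, -0.2591, 0.1349]
eef_rot: [0.115, 0.993, -0.001, 0.002]
wrist_force: [-3.5, 3.3, 17.2]
gripper_width: 0.28
```

It has met the stop: no more travel, and the force is rising. One more firm push, then lift and check.

```bash
python3 -m inch '[[1,0,0,0.08,0],[1,0,0,0,0]]'; python3 -m inch '[[1,0,0,-0.3,0],[1,0,0,-0.6,0],[1,0,0,-0.7,0],[1,0,0,-0.7,0],[1,0,0,-0.4,0],[1,0,0.8,0,0],[1,0.2,1,0,0],[1,0.2,1,0,0],[1,0,0.5,0,0],[1,0,0,0,0]]'
python3 - <<'E'
from h import *
import cv2
d=eyes.capture("side"); print([(r["xyz"],r["conf"]) for r in spotter.mark_of("pin_head","side")[:5]],[(r["xyz"],r["conf"]) for r in spotter.mark_of("mallet","side")[:1]])
cv2.imwrite("pics/s4.png",cv2.cvtColor(d["image"],cv2.COLOR_RGB2BGR)[120:310,230:430].repeat(3,0).repeat(3,1))
p=robot.get_state()["position"]; print(p,go([.53,.195,p[2]]))
E
```

```text
clock: 9.15
position: [0.5232, -0.2594, 0.1342]
eef_rot: [0.114, 0.993, -0.001, 0.003]
wrist_force: [-7.3, 6.2, 29.0]
gripper_width: 0.285
clock: 10.15
position: [0.5348, -0.1226, 0.234]
eef_rot: [0.113, 0.994, 0.001, -0.001]
wrist_force: [0.1, -0.1, -5.5]
gripper_width: 0.284
[([0.3135, -0.2326, 0.0889], 0.64), ([0.523, -0.2603, 0.0672], 0.58), ([0.4384, -0.4162, 0.0898], 0.49), ([0.7194, -0.1712, 0.089], 0.4)] [([0.5342, -0.122, 0.1625], 0.85)]
[ 0.53487316 -0.12621985  0.23469238] [1.94887611e+00 7.79137927e+00 1.26501157e-03]
```

View pics/s4.png

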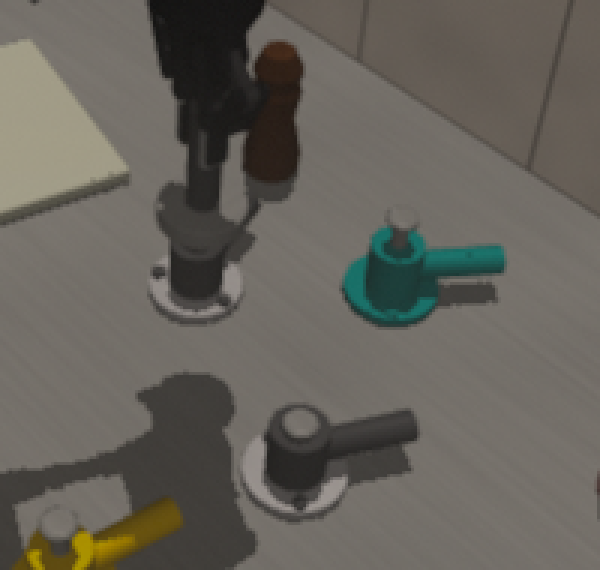

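The pin is seated: its head at crop px (300,420) is flush with the boss like the other foot's, and the network puts its z at 0.067. Now I take the mallet back to the board, aiming for (0.545, 0.225), clear of the ring.

```bash
python3 -m inch '[[1,0.1,0.4,0,0],[1,0.15,0.8,0,0],[1,0.19,0.9,0,0],[1,0.19,0.9,0,0],[1,0.19,0.9,0,0],[1,0.19,0.9,0,0],[1,0.19,0.9,0,0],[1,0.19,0.9,0,0],[1,0.16,0.8,0,0],[1,0.12,0.6,0,0]]'
python3 -m inch '[[1,0.09,0.4,0,0],[1,0.04,0.1,0,0],[1,0,0,0.5,0],[1,0,0,0.7,0],[1,0,0,0.7,0],[1,0,0,0.7,0],[1,0,0,0.5,0],[1,0,0,0.3,0],[1,0,0,0,0],[1,0,0,0,0]]'
python3 - <<'E'
from h import *
import cv2
for c in("side","top"):
    d=eyes.capture(c); print([(r["xyz"],r["conf"]) for l in("mallet","board") for r in spotter.mark_of(l,c)[:1]])
    if c=="side": cv2.imwrite("pics/s5.png",cv2.cvtColor(d["image"],cv2.COLOR_RGB2BGR)[80:220,140:300].repeat(4,0).repeat(4,1))
E
```

```text
clock: 11.3
position: [0.5428, 0.2028, 0.2353]
eef_rot: [0.115, 0.993, 0.0, -0.0]
wrist_force: [0.6, -0.4, -4.6]
gripper_width: 0.279
clock: 12.3
position: [0.5436, 0.2212, 0.1007]
eef_rot: [0.115, 0.993, 0.0, 0.001]
wrist_force: [-0.2, 0.5, -4.2]
gripper_width: 0.287
[([0.5449, 0.2235, 0.0317], 0.94), ([0.5426, 0.2342, -0.0036], 0.64)]
[([0.5444, 0.2235, 0.0348], 0.67), ([0.5413, 0.2318, 0.001], 0.77)]
```

View pics/s5.png

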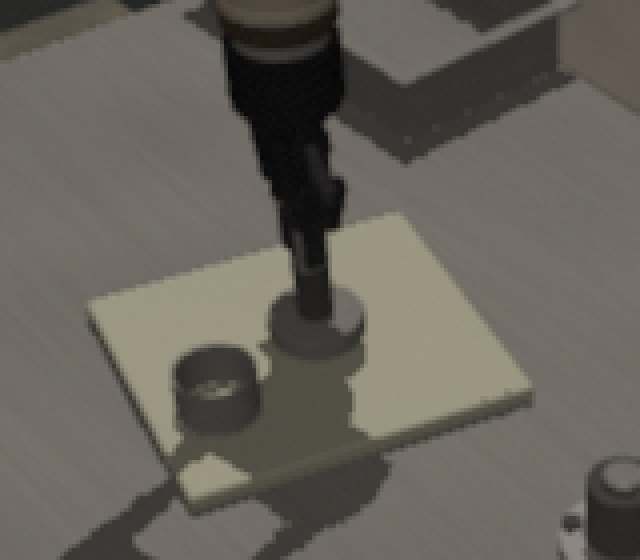

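The mallet (crop px (315,325)) is over the board, clear of the ring at (215,390) and about 17 mm up. Lower it gently until it touches.

```bash
python3 -m inch '[[1,0,0,0.15,0],[1,0,0,0.12,0],[1,0,0,0.08,0],[1,0,0,0,0]]'; python3 -m inch '[[1,0,0,0.05,0],[1,0,0,0,0]]'
```

```text
clock: 13.0
position: [0.542, 0.2214, 0.0846]
eef_rot: [0.115, 0.993, -0.0, -0.001]
wrist_force: [-0.3, 0.3, -5.8]
gripper_width: 0.284
clock: 13.2
position: [0.5431, 0.2216, 0.0839]
eef_rot: [0.115, 0.993, 0.0, 0.0]
wrist_force: [1.1, -0.2, -6.0]
gripper_width: 0.281
```

```bash
python3 -m inch '[[1,0,0,0.03,0],[1,0,0,0,0]]'; python3 -m inch '[[1,0,0,0.03,0],[1,0,0,0,0]]'
```

```text
clock: 13.4
position: [0.5434, 0.2216, 0.0839]
eef_rot: [0.115, 0.993, 0.0, 0.001]
wrist_force: [-3.4, -2.5, 4.6]
gripper_width: 0.281
clock: 13.6
position: [0.5436, 0.2215, 0.0839]
eef_rot: [0.115, 0.993, -0.0, 0.001]
wrist_force: [-6.3, -4.9, 13.2]
gripper_width: 0.285
```

It is on the board. Release and rise.

```bash
python3 -m inch '[[1,0,0,-0.04,0],[0.6,0,0,0,0],[0.4,0,0,0,0],[0,0,0,0,0],[0,0,0,0,0],[0,0,0,0,0],[0,0,0,0,0],[0,0,0,0,0]]'
python3 -m inch '[[0,0,0,-0.3,0],[0,0,0,-0.6,0],[0,0,0,-0.7,0],[0,0,0,-0.7,0],[0,0,0,-0.7,0],[0,0,0,-0.6,0],[0,0,0,-0.2,0],[0,0,0,0,0],[0,0,0,0,0],[0,0,0,0,0]]'
python3 - <<'E'
from h import *
import cv2
for c in("side","top"):
    d=eyes.capture(c); print([(r["xyz"],r["conf"]) for l,n in(("mallet",1),("board",1),("pin_head",5)) for r in spotter.mark_of(l,c)[:n]])
    if c=="side": cv2.imwrite("pics/s6.png",cv2.cvtColor(d["image"],cv2.COLOR_RGB2BGR)[80:300,140:400].repeat(3,0).repeat(3,1)[:600])
E
```

```text
clock: 14.4
position: [0.5428, 0.2216, 0.0829]
eef_rot: [0.115, 0.993, 0.0, 0.0]
wrist_force: [0.6, 0.0, -0.6]
gripper_width: 1.0
clock: 15.4
position: [0.5418, 0.2214, 0.233]
eef_rot: [0.115, 0.993, -0.0, -0.002]
wrist_force: [0.3, -0.2, -0.4]
gripper_width: 1.005
[([0.5425, 0.222, 0.0127], 0.66), ([0.5478, 0.2329, 0.0007], 0.73), ([0.4398, -0.4163, 0.0928], 0.69), ([0.7215, -0.1687, 0.0883], 0.67), ([0.3156, -0.2299, 0.0918], 0.66), ([0.5202, -0.2585, 0.0674], 0.63)]
[([0.5457, 0.2222, 0.0166], 0.64), ([0.5441, 0.2349, 0.0033], 0.84), ([0.7233, -0.1707, 0.0896], 0.6), ([0.4406, -0.4155, 0.0896], 0.5), ([0.5196, -0.2611, 0.0682], 0.42), ([0.3182, -0.2293, 0.0902], 0.42)]
```

View pics/s6.png

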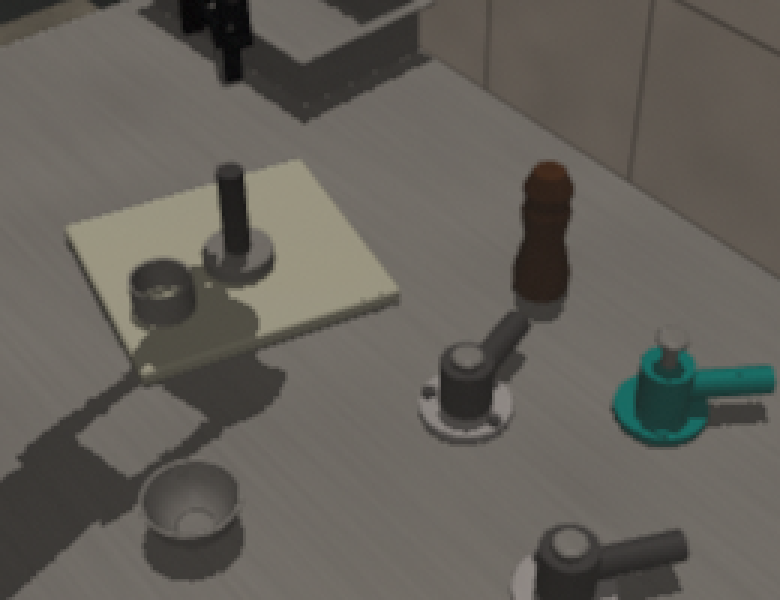

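The mallet stands upright on the board (crop px (238,250)), released. The pin at (570,543) is seated like the other foot's at (467,356).

```bash
python3 -c "from workcell import finish_job; print(finish_job())"
```

```text
the job is handed in; nothing more can be done
None
```

The lock pin is driven home and the mallet is back upright on the board, released. I handed the job in at about 15.5 s of the 42 s allowed; no verdict was reported.

- **Pin:** I gripped the mallet by its upright handle (70 N, then 100 N for the push). I pressed it steadily down on the proud pin of the grey foot at about (0.521, -0.258) rather than striking it. It met the hard stop, with travel ending as the wrist force rose to about 29 N. The last network readings put the pin head at z 0.067 (side camera) and 0.068 (top camera), against 0.068 when home. In the last picture it sits like the other foot's pin.
- **Mallet:** It stands at about (0.544, 0.222), near the board's centre and clear of the pastry ring. The fingers are fully open and raised 15 cm, with wrist force near zero.
- **Disagreement:** The two cameras gave the mallet's base height as 0.013 (side) and 0.017 (top), within the network's 4 mm accuracy. No check failed.

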